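Brace a sample jar and unscrew its tight cap

ROBOT

A 7-joint arm with a two-finger parallel gripper is mounted at the origin on the work surface. World frame = base frame: x ahead of the robot, y to its left, z up, the work surface at z = 0. Lengths are in mm, angles in rad, forces in N, time in s.
With the tool pointing down it reaches from about 400 to 875 mm from the base axis. Payload 4.4 kg.
Tool frame: the origin (TCP) lies midway between the tips of the shut fingers; the grasp point (between the pads) lies 19 mm behind it (ctrl.pinch_z is the distance from the TCP to the grasp point, in mm); z points along the fingers, y is the line along which they close (so a half turn about z gives the same grasp; the last joint's range is limited). The gripper opens to 85 mm and grips with 20 to 120 N. Pads are 22 mm wide; open, the fingers measure 114 mm over their backs; the gripper's body (76 mm by 85 mm) begins 54 mm behind the grasp point. The pads swing forward as they close: fully open they stand 13 mm farther back than shut.
Start: joints at [1.133, 0.628, 0.038, 1.517, -0.027, 0.996, -0.02], TCP at [236.169, -605.592, 231.313] pointing down, gripper open.
Joint ranges: [-3.06, 3.06], [-0.37, 2.12], [-1.25, 1.32], [0.18, 2.47], [-1.1, 4.24], [0.23, 1.98], [-2.94, 2.94]. Speed limits (rad/s): [2.57, 2.57, 3.14, 3.14, 3.14, 3.14, 3.14].

INTERFACE

Orientations are given as [roll, pitch, yaw] about the fixed x, y, z axes, in that order (R = Rz(yaw) Ry(pitch) Rx(roll)).
In Python, from cell import read_state, cams, order, ctrl gives the robot as it stands.
- The arm moves only by the tool move_arm, never from a script. Its argument "targets" is text: rows parted by semicolons, each of 7 numbers parted by spaces: the gripper's target within -1 to 1 (fully open at 1, half-way at 0, shut at -1), then the shift along the tool's x, y, z in cm, then the turn, a rotation vector about the tool's x, y, z in degrees. A call has 1 to 5 rows; each row shifts and turns the commanded pose from where the row before left it, along the tool's axes as they then stand; what a row does not reach is not made up. A row lasts 1/12 s, in which the tool goes at most 41.7 mm and 7.16 degrees, less where a joint would pass 70% of its speed; a pose out of reach is approached as far as the arm can. A call with a gripper value outside its range is refused whole. The fingers move at their own pace and stop on an object; the grip force is fixed at half the most. Time passes only in rows, so rows that do not move let the fingers close. It gives the time, the measured TCP pose, the force, the opening and the grip force at its end, in the units of the state.
- read_state(): the state, without advancing time (a new reading comes with each control period).
- cams.get_image(name): name is "side" or "top" or "wrist"; returns a dict with "color" (400x640x3 uint8, red, green, blue), "fovy" (degrees; the focal length in pixels is half the picture's height over the tangent of half this angle, whatever the lens; pixels are square), "cx", "cy" (the principal point, pixels), "rvec" (rotation vector, rad) and "tvec" (3), from world to camera coordinates, as OpenCV has them. Camera axes: x right, y down, z forward; pixel columns grow to the right and rows downward; lengths in mm; the calibration is good to about 2 mm. A picture is of the moment at which its call begins. There is no depth.
- order.finish_job(): hands the job in; it is judged then, once.
The state is a dict: "clock": time; "qpos": joint angles; "qd": joint speeds; "tau": joint torques, N m; "eef_pos": TCP position; "tool_rot": TCP orientation; "force": force on the tool from outside, world axes, zero at the start; "torque": the same for the moment, N m; "width": finger opening in mm; "gripper_force": force on a finger pad.
Only numpy, scipy, OpenCV 4.12 (cv2) and the standard library are available. Lean on these libraries where they do the work, as an engineer would, in place of code of your own. Each camera call takes 0.05 s, during which the arm holds its last target. There are 200 camera calls.

TASK

Stand the square sample jar, cap still on and upright all the way, fully down in the square pocket of the wooden block, which keeps it from turning. Then unscrew its tight cap anticlockwise, stop turning when the threads let go, without driving it on to its stop, and lift the cap straight off. Finish still holding it level just above the jar's mouth, a finger or two clear, with the jar left seated and everything else on the bench left alone.

Things in the scene. Friction and masses are not known exactly. Their poses are not given: they have to be found in the camera images.
- jar: the square white sample jar, 0.35 to 0.57 kg, the only square-bodied one: body 60 x 60 mm, 60 mm tall, then a 34 mm neck up to the mouth 93 mm above the underside; 96 mm tall with its cap. Origin: centre of the underside; z up; x and y normal to its flat sides. It may be carried by its body or by the closed cap
- cap: black screw cap of the square jar, 54 mm across flats, 26 mm tall, 40 g, twelve-sided: its flats face its x axis and every 30 degrees from it. Origin: centre of its lower rim, z up; screwed on, this lies 70 mm above the jar's underside (10 mm of bare neck below it), and at the start its axes are along the jar's
- seal (a joint): angle (rad) in the jar of the rubber disc in its mouth, which the cap drives while on: 0 at the start (tight), grows as the cap is unscrewed anticlockwise (seen from above), lags the cap by up to 0.06. The cap is free from about 1.12 rad. Turning takes about 0.2 N m all the way, enough to spin an unbraced jar. Stays where left once the cap is off
- jar_mouth (a point): centre of the jar's mouth, 93 mm above its underside. The cap's three lugs hold it to the neck until turned about 62 degrees anticlockwise; it lifts off between 66 and 86 degrees (aim for 75). It meets a stop at 90: forced against it, it binds and lifts the jar. It need not rise while turning (it may, by 2 mm). Its rim clears the mouth after 23 mm of lift
- brace: the wooden brace block, fixed, 130 x 130 mm, 36 mm tall, with a square pocket open at the top, 65 x 65 mm, 24 mm deep, with a 5 mm bevel round its mouth. Origin: centre of the underside; z up; x and y normal to the pocket's sides. The jar fits in any of its four quarter turns with 2.5 mm of play on each side, and can then still turn by up to 5 degrees either way
- brace_floor (a point): centre of the pocket's floor, 12 mm above the bench
- round_jar: bystander: round white jar with a black cap, 62 mm diameter, 96 mm tall. Origin: centre of the underside
- coupling: bystander: grey pipe coupling standing on end, 52 mm diameter, 40 mm tall
- elbow: bystander: grey pipe elbow, 40 mm thick, 70 mm tall, 65 mm long
- screwdriver: bystander: screwdriver lying flat near the robot's right
- wrench: bystander: wrench lying flat beyond the block
- mug: bystander: white mug, 80 mm diameter, 90 mm tall
There are look-alikes about, which are no part of the job. There is more than one size of the brace; the job needs the middle-sized. Leave any red look-alike of the jar alone.

How it is judged (in metres and radians):
On the way, in this order (a step that is already met when the one before it is completed fails the run):
1. the jar stands fully down in the block's pocket with its cap still on (horizontal distance between jar and brace_floor below 0.006 m and z of jar in the frame of brace_floor below 0.003 m and angle between jar's own z axis and vertical below 0.06 rad and z of cap in the frame of jar below 0.074 m and value of joint seal below 0.6 rad), for 0.2 s.
2. the cap is unscrewed while the jar stays in the pocket (value of joint seal above 0.95 rad and z of jar in the frame of brace_floor below 0.006 m and horizontal distance between jar and brace_floor below 0.008 m), for 0.1 s.
At the end, for the whole second after the job is handed in: the jar is down in the pocket (3 mm of its floor, 6 mm of centre, 0.06 rad upright), the seal turned 0.95 to 1.5 rad; the cap is held still in the fingers, clear of the jar, its rim 3 to 55 mm above the mouth, within 20 mm of its axis, level within 0.2 rad (horizontal distance between jar and brace_floor below 0.006 m and z of jar in the frame of brace_floor below 0.003 m and angle between jar's own z axis and vertical below 0.06 rad and z of cap in the frame of jar_mouth between 0.003 and 0.055 m and horizontal distance between cap and jar_mouth below 0.02 m and angle between cap's own z axis and vertical below 0.2 rad and contact force between the fingers and cap above 1 N and contact force between cap and jar below 0.1 N and linear speed of cap below 0.02 m/s and value of joint seal between 0.95 and 1.5 rad); the arm keeps its last pose, push and grip.
It fails at once if the jar is tipped (angle between jar's own z axis and vertical above 0.5 rad).
It fails at once if a bystander is disturbed (moved more than 25 mm) (distance of any of round_jar, coupling, elbow, screwdriver, wrench, mug from where it was at the start of the episode above 0.025 m).
It also fails if it takes over 45 s, if anything falls off the work surface, if the arm or the gripper's body presses on something with over 40 N, if the wrist force passes 120 N, or if a joint passes its speed limit or range.

## Working session

There is one attempt and no reset: what is moved stays moved. The work goes in short steps, Python scripts to look and compute and a tool call to move; the robot and the scene stay as the last step left them, time stands still between calls to the robot, and variables do not carry over. Pictures are saved under pics/ and viewed, at most 10 in all, crops included, and the job is handed in when it is done.

Besides the shell and the picture viewer there is one more tool, called after ">>>" as a command line: name --argument value ..., lists and objects as JSON in quotes. move_arm: Moves the arm, as the interface text tells. Its arguments: {"type":"object","properties":{"targets":{"type":"string"}},"required":["targets"]}

```bash
mkdir -p pics; cat > h.py <<'E'
import numpy as np, cv2, pickle
from cell import read_state, cams, order, ctrl
def snap(n,tag):
    d=cams.get_image(n); cv2.imwrite(f'pics/{tag}.png',d['color'][:,:,::-1]); pickle.dump(d,open(f'pics/{tag}.pkl','wb')); return d
def K(d):
    f=200/np.tan(np.radians(d['fovy'])/2); return np.array([[f,0,d['cx']],[0,f,d['cy']],[0,0,1]])
def ray(d,u,v):
    R=cv2.Rodrigues(np.array(d['rvec'],float))[0]; t=np.array(d['tvec'],float).ravel()
    return -R.T@t, R.T@np.linalg.inv(K(d))@np.array([u,v,1.])
def onplane(d,u,v,z):
    o,r=ray(d,u,v); return (o+r*(z-o[2])/r[2])
def proj(d,P):
    return cv2.projectPoints(np.array(P,float).reshape(-1,3),np.array(d['rvec'],float),np.array(d['tvec'],float),K(d),None)[0].reshape(-1,2)
E
python3 - <<'E'
from h import *
for n in('side','top'):
    d=snap(n,n+'0'); print(n,d['fovy'],d['cx'],d['cy'],ray(d,320,200))
s=read_state(); print(s)
E
```

```text
side 45.37554726633716 318.45936219090623 196.92435844378718 (array([-71.67045066, 833.59119975, 800.40175448]), array([ 0.44480596, -0.65445438, -0.61146449]))
top 49.74490983670353 314.55576419723536 203.65724573074127 (array([ 386.9213599 ,   66.468753  , 1167.03061818]), array([ 0.06584656, -0.02558195, -0.99761762]))
{'clock': 0.1, 'qpos': array([ 1.13320774,  0.62926704,  0.03844439,  1.51826673, -0.02698284,
        0.9962935 , -0.01998778]), 'qd': array([-0.00193693, -0.00191266, -0.00052043, -0.00219149,  0.00020172,
       -0.00017784,  0.0011329 ]), 'tau': array([ 2.30898841e-03, -5.64543128e+01,  1.23027977e+00, -1.93979323e+01,
        1.13264448e-02,  5.41772519e-03,  3.37443294e-05]), 'eef_pos': array([ 235.95454397, -605.06148624,  230.47275728]), 'tool_rot': array([-3.13987633e+00,  3.21389600e-05,  3.71810490e-01]), 'force': array([-0.44813715,  0.06331135,  0.54122347]), 'torque': array([ 0.03071267, -0.01182631,  0.04289272]), 'gripper_force': 0.0, 'width': 85.39457269393841}
```

View pics/top0.png

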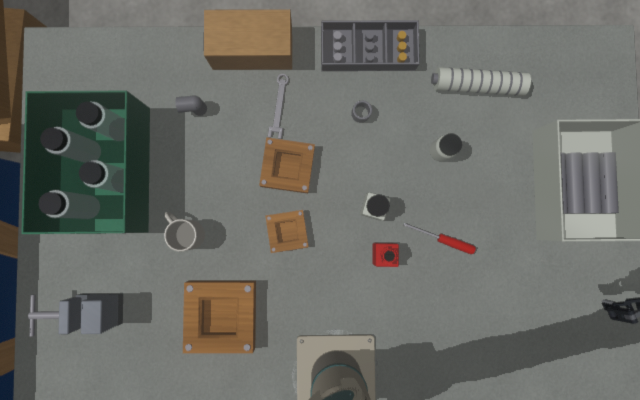

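View pics/side0.png

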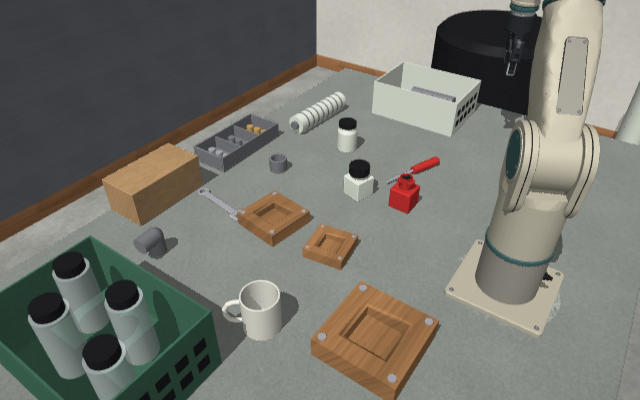

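The top view shows these candidates:
- **Jars:** white square-bodied jar at (377,206). Round jar at (449,147), red look-alike at (386,255), and bottles in the crate at (55..95,115..205).
- **Blocks:** about 50 px at (288,164), small at (288,231), large at (219,317).

I choose the jar at (377,206) and the middle block at (288,164). Next I measure both and check them in one crop.

```bash
cat > m.py <<'E'
from h import *
T=pickle.load(open('pics/top0.pkl','rb'));S=pickle.load(open('pics/side0.pkl','rb'))
def rect(d,mask,z,seed):
    n,l,st,c=cv2.connectedComponentsWithStats(mask.astype(np.uint8)); k=l[seed[1],seed[0]]
    if k==0:
        ys,xs=np.nonzero(l); i=np.argmin((xs-seed[0])**2+(ys-seed[1])**2); k=l[ys[i],xs[i]]
    cs=cv2.findContours((l==k).astype(np.uint8),cv2.RETR_EXTERNAL,cv2.CHAIN_APPROX_NONE)[0]
    c=max(cs,key=len)[:,0].astype(float)
    P=np.array([onplane(d,u,v,z)[:2] for u,v in c]); return P,cv2.minAreaRect(P.astype(np.float32)),st[k]
for nm,d,seeds in(('top',T,dict(mid=(288,145),small=(288,215),large=(219,288),cap=(377,206),body=(368,213))),('side',S,dict(mid=(250,222),small=(318,240),large=(360,300),cap=(359,170),body=(355,187)))):
    h=cv2.cvtColor(d['color'],cv2.COLOR_RGB2HSV); H,s,V=[h[...,i].astype(int) for i in range(3)]
    for k,sd in seeds.items():
        m=(V<60) if k=='cap' else ((s<40)&(V>165)) if k=='body' else ((H<25)&(H>5)&(s>80))
        z={'cap':96,'body':60}.get(k,36)
        P,r,st=rect(d,m,z,sd); print(nm,k,np.round(r[0],1),np.round(r[1],1),round(r[2],2),st)
a=cv2.resize(T['color'][120:270,240:420],None,fx=2.2,fy=2.2,interpolation=cv2.INTER_CUBIC)
b=cv2.resize(S['color'][140:290,230:410],None,fx=2.2,fy=2.2,interpolation=cv2.INTER_CUBIC)
cv2.imwrite('pics/crop.png',np.hstack([a,b])[:,:,::-1])
E
python3 m.py
```

```text
top mid [555.4 124.4] [130.1 131.8] 81.41 [ 259  138   56   55 2366]
top small [381.1 125.6] [99.1 99.4] 8.25 [ 266  210   43   43 1398]
top large [163.1 301.3] [184.7 181. ] 89.26 [ 183  281   73   72 4992]
top cap [ 442.7 -105.4] [48.9 52.6] 25.72 [368 195  22  21 347]
top body [433.4 -76.3] [27.7 13.4] 20.93 [363 204   7  11  34]
side mid [542.1 137. ] [153.5 158. ] 81.52 [ 237  191   73   56 2343]
side small [368.1 143.3] [108.8 122.2] 8.05 [ 303  224   55   46 1601]
side large [160.7 304.1] [208.3 190.2] 89.25 [ 311  281  128  119 8807]
side cap [433.5 -92. ] [53.2 81.5] 31.69 [349 160  21  18 322]
side body [435.3 -66.1] [ 75.4 120.9] 7.67 [344 173  30  28 363]
```

View pics/crop.png

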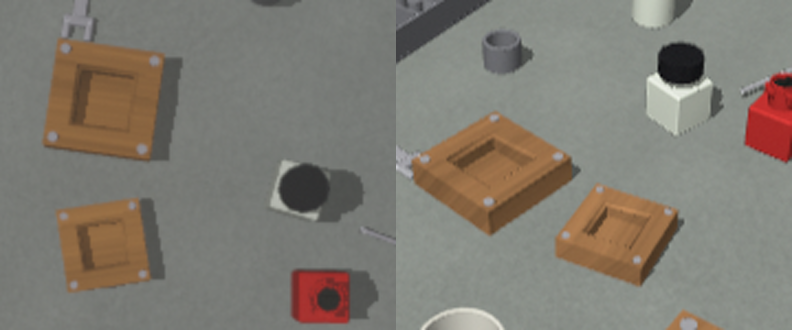

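The crop confirms both choices: the white square jar with its black cap is at top (377,206), and the middle block, 130 mm on the plane, is at (288,164). I'm moving above the jar now and will take a wrist view there.

>>> move_arm --targets "1 2.66 -2.8 0 0 0 0;1 2.66 -2.8 0 0 0 0;1 2.66 -2.8 0 0 0 0;1 2.66 -2.8 0 0 0 0;1 2.66 -2.8 0 0 0 0"

```text
clock: 0.52
eef_pos: [309.4, -424.9, 231.0]
tool_rot: [-3.141, 0.0, 0.371]
force: [2.3, 0.1, 0.3]
width: 85.7
gripper_force: 0.0
```

>>> move_arm --targets "1 2.66 -2.8 0 0 0 0;1 2.66 -2.8 0 0 0 0;1 2.66 -2.8 0 0 0 0;1 2.66 -2.8 0 0 0 0;1 2.66 -2.8 0 0 0 0"

```text
clock: 0.93
eef_pos: [382.4, -246.2, 231.2]
tool_rot: [-3.141, 0.0, 0.372]
force: [0.7, -0.2, -0.4]
width: 85.1
gripper_force: 0.0
```

>>> move_arm --targets "1 2.66 -2.8 0 0 0 0;1 2.66 -2.8 0 0 0 0;1 2.66 -2.8 0 0 0 0;1 2.66 -2.8 0 0 0 0"

```text
clock: 1.27
eef_pos: [440.9, -103.3, 231.3]
tool_rot: [-3.142, 0.0, 0.372]
force: [1.4, -1.3, 0.1]
width: 85.8
gripper_force: 0.0
```

>>> move_arm --targets "1 0 0 0 0 0 7;1 0 0 0 0 0 7;1 0 0 0 0 0 7;1 0 0 0 0 0 7;1 0 0 0 0 0 7"

```text
clock: 1.68
eef_pos: [440.5, -104.9, 231.1]
tool_rot: [3.142, 0.001, -0.245]
force: [-0.3, -0.3, -0.2]
width: 85.4
gripper_force: 0.0
```

```bash
python3 - <<'E'
from h import *
d=snap('wrist','w1'); s=read_state(); print(s['eef_pos'],s['tool_rot'],s['qpos'],ray(d,320,200), proj(d,[[441,-104,60],[441,-104,96]]))
E
```

```text
[ 440.47221901 -104.92687467  231.09458417] [ 3.14143453e+00  6.43979063e-04 -2.50070158e-01] [ 0.06839776  0.35373182  0.13775379  2.04547871 -0.06985852  0.74733342
 -1.57183485] (array([ 514.83964246, -122.8097338 ,  372.71476068]), array([-0.2810417 ,  0.07299939, -0.95700976])) [[320.44760231 183.9541351 ]
 [320.41843783 192.53885571]]
```

View pics/w1.png

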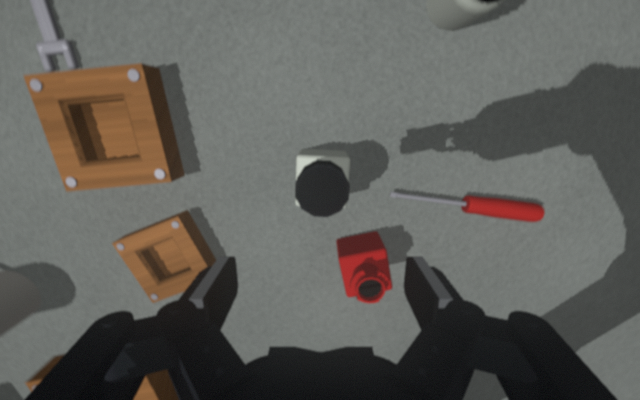

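The wrist view shows the cap at (322,187), with the body's far edge from (298,155) to (350,154), already nearly square to the tool. Next I measure the cap centre, the jar's yaw and the block from this picture.

```bash
cat > m2.py <<'E'
from h import *
d=pickle.load(open('pics/w1.pkl','rb')); c=d['color']; h=cv2.cvtColor(c,cv2.COLOR_RGB2HSV)
V=h[...,2].astype(int);Sx=h[...,1].astype(int);H=h[...,0].astype(int)
def comp(m,sd):
    n,l,st,_=cv2.connectedComponentsWithStats(m.astype(np.uint8)); return l==l[sd[1],sd[0]]
cap=comp(V<45,(322,187)); ys,xs=np.nonzero(cap); print('cap box',xs.min(),xs.max(),ys.min(),ys.max())
k=max(cv2.findContours(cap.astype(np.uint8),0,cv2.CHAIN_APPROX_NONE)[0],key=len)[:,0]
P=np.array([onplane(d,u,v,96)[:2] for u,v in k]); r=cv2.minEnclosingCircle(P.astype(np.float32)); print('cap',r)
b=comp((V>130),(302,160)); ys,xs=np.nonzero(b); print('body box',xs.min(),xs.max(),ys.min(),ys.max())
top=[(x,ys[xs==x].min()) for x in range(xs.min()+4,xs.max()-3)]
P=np.array([onplane(d,u,v-.5,60)[:2] for u,v in top]); vx,vy,x0,y0=cv2.fitLine(P.astype(np.float32),cv2.DIST_HUBER,0,.01,.01).ravel()
a=np.degrees(np.arctan2(vy,vx)); yaw=(a+45)%90-45; print('body yaw',yaw,'len',np.ptp(P,axis=0))
n=np.array([np.cos(np.radians(yaw)),np.sin(np.radians(yaw))]); print('edge dist from cap along x',([x0,y0]-np.array(r[0]))@n)
lf=[(xs[ys==y].min(),y) for y in range(ys.min()+4,ys.min()+28)]
P=np.array([onplane(d,u-.5,v,60)[:2] for u,v in lf]); vx,vy,x0,y0=cv2.fitLine(P.astype(np.float32),cv2.DIST_HUBER,0,.01,.01).ravel()
print('left yaw',(np.degrees(np.arctan2(vy,vx))+45)%90-45,'dist along y',([x0,y0]-np.array(r[0]))@[-n[1],n[0]])
w=comp((H<25)&(H>5)&(Sx>80)&(V>120),(50,110)); k=max(cv2.findContours(w.astype(np.uint8),0,cv2.CHAIN_APPROX_NONE)[0],key=len)[:,0]
P=np.array([onplane(d,u,v,36)[:2] for u,v in k]); print('brace',cv2.minAreaRect(P.astype(np.float32)))
# screws at corners: light dots
m=(Sx<50)&(V>150); n_,l,st,ce=cv2.connectedComponentsWithStats(m.astype(np.uint8))
Q=[onplane(d,*ce[i],36)[:2] for i in range(1,n_) if 20<st[i,4]<250 and 20<ce[i][0]<185 and 60<ce[i][1]<195]; print('screws',np.round(Q,1),np.mean(Q,0))
E
python3 m2.py
```

```text
cap box 300 347 162 214
cap ((444.4573974609375, -107.43646240234375), 27.14249610900879)
body box 295 322 155 179
body yaw -18.117874 len [ 6.03949328 19.63527174]
edge dist from cap along x 26.858170192761463Traceback (most recent call last):
  File "m2.py", line 14, in <module>
    lf=[(xs[ys==y].min(),y) for y in range(ys.min()+4,ys.min()+28)]
         ~~~~~~~~~~~~~^^
    return umr_minimum(a, axis, None, out, keepdims, initial, where)
ValueError: zero-size array to reduction operation minimum which has no identity
```

```bash
python3 - <<'E'
s=open('m2.py').read()
i=s.index("b=comp("); j=s.index("w=comp(")
new='''G=cv2.GaussianBlur(V.astype(np.float32),(0,0),1)
def edge(pts,ax,z,rng):
    out=[]
    for p in pts:
        l=G[rng[0]:rng[1],p] if ax else G[p,rng[0]:rng[1]]
        g=np.diff(l); q=int(np.argmax(g)); 
        a,b_,c_=(g[q-1],g[q],g[q+1]) if 0<q<len(g)-1 else (0,1,0); e=rng[0]+q+.5+(a-c_)/(2*(a-2*b_+c_))
        out.append((p,e) if ax else (e,p))
    P=np.array([onplane(d,u,v,z)[:2] for u,v in out]); L=cv2.fitLine(P.astype(np.float32),cv2.DIST_HUBER,0,.01,.01).ravel()
    return (np.degrees(np.arctan2(L[1],L[0]))+45)%90-45,L[2:],np.round(np.array(out)[::6],1).tolist()
y1,p1,o1=edge(range(300,347),1,60,(145,162)); y2,p2,o2=edge(range(158,178),0,60,(286,304))
print(y1,o1,y2,o2); t=np.radians(y1); c0=np.array(r[0]); print('x dist',(p1-c0)@[np.cos(t),np.sin(t)],'y dist',(p2-c0)@[-np.sin(t),np.cos(t)])
'''
s=(s[:i]+new+s[j:]).replace('V<45','V<60');open('m2.py','w').write(s)
E
python3 m2.py
```

```text
cap box 296 349 161 215
cap ((444.40130615234375, -106.26111602783203), 28.44610023498535)
-16.55774 [[300.0, 155.0], [306.0, 155.2], [312.0, 155.5], [318.0, 155.1], [324.0, 155.2], [330.0, 156.1], [336.0, 156.5], [342.0, 156.8]] -18.392653 [[296.2, 158.0], [295.9, 164.0], [295.6, 170.0], [294.6, 176.0]]
x dist 27.327996829890935 y dist 28.991911711337707
brace ((555.942626953125, 124.40208435058594), (129.22491455078125, 129.28965759277344), 81.15550994873047)
screws [[601.   64.1]
 [617.5 170.6]
 [494.3  80.5]
 [511.  187.7]] [555.952471   125.72530832]
```

>>> move_arm --targets "1 0.17 0.05 2.5 0 0 2.7;1 0 0 3.6 0 0 0;1 0 0 3.6 0 0 0;1 0 0 3.6 0 0 0;1 0 0 3.4 0 0 0"

```text
clock: 2.15
eef_pos: [442.2, -105.8, 62.8]
tool_rot: [-3.141, -0.0, -0.283]
force: [0.4, 0.0, -0.4]
width: 85.4
gripper_force: 0.0
```

>>> move_arm --targets "-1 0 0 0 0 0 0;-1 0 0 0 0 0 0;-1 0 0 0 0 0 0;-1 0 0 0 0 0 0;-1 0 0 0 0 0 0"

```text
clock: 2.57
eef_pos: [443.5, -106.2, 66.2]
tool_rot: [-3.141, -0.004, -0.286]
force: [-0.6, 0.0, -4.2]
width: 52.6
gripper_force: 63.5
```

>>> move_arm --targets "-1 0 0 0 0 0 0;-1 0 0 0 0 0 0;-1 0 0 0 0 0 0;-1 0 0 0 0 0 0"

```text
clock: 2.9
eef_pos: [443.3, -106.0, 65.4]
tool_rot: [-3.141, -0.003, -0.286]
force: [0.4, 0.9, 7.9]
width: 53.0
gripper_force: 64.7
```

Gripped at 53 mm. I lift slightly and check.

>>> move_arm --targets "-1 0 0 -1 0 0 0;-1 0 0 -2 0 0 0;-1 0 0 -3 0 0 0;-1 0 0 -3 0 0 0;-1 0 0 0 0 0 0"

```text
clock: 3.32
eef_pos: [444.8, -106.6, 158.5]
tool_rot: [-3.141, -0.008, -0.286]
force: [1.2, -0.5, -4.5]
width: 52.8
gripper_force: 67.0
```

```bash
python3 - <<'E'
from h import *
d=snap('side','s1'); s=read_state(); print(s['eef_pos'],s['tool_rot'],s['force'],s['torque'],s['width'])
w=snap('wrist','w2')
a=cv2.resize(d['color'][90:230,270:460],(760,560),interpolation=cv2.INTER_CUBIC)
a=cv2.resize(a,(400,295)); b=cv2.resize(w['color'][100:300,200:440],(390,325)); b=b[:295]
cv2.imwrite('pics/c2.png',np.hstack([a,b])[:,:,::-1])
E
```

```text
[ 444.16129526 -106.32301506  156.51977332] [-3.14092063 -0.0061704  -0.28598402] [ 0.77270682 -0.85252389 -4.62245383] [-0.05150092 -0.21685439  0.0101732 ] 52.780539842562966
```

View pics/c2.png

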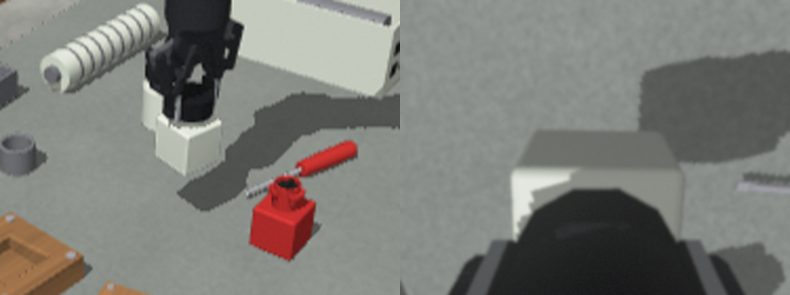

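The jar is lifted and upright. Now I measure its yaw and offset in the grip from the body's front edges at w2: top edge near row 203, columns 515–620.

```bash
python3 - <<'E'
from h import *
d=pickle.load(open('pics/w2.pkl','rb')); V=cv2.GaussianBlur(d['color'].max(2).astype(np.float32),(0,0),1)
eef=np.array([444.16,-106.32]); t=-.286; ex=np.array([np.cos(t),np.sin(t)]); ey=np.array([-np.sin(t),np.cos(t)])
def sub(g):
    q=int(np.argmax(g)); a,b,c=g[q-1:q+2] if 0<q<len(g)-1 else (0,1,0); return q+.5+(a-c)/(2*(a-2*b+c))
# bottom edge of +x face (z=91), vertical profile
pts=[(u,168+sub(np.abs(np.diff(V[168:192,u])))) for u in range(286,336,2)]
P=np.array([onplane(d,u,v,91)[:2]-eef for u,v in pts]); L=np.array([P@ex,P@ey]).T
f=cv2.fitLine(L.astype(np.float32),cv2.DIST_HUBER,0,.01,.01).ravel(); print('bottom',np.degrees(np.arctan(f[0]/f[1])),f[2:],np.round(pts[::5],1).tolist())
# top edge z=151
pts=[(u,195+sub(np.abs(np.diff(V[195:212,u])))) for u in range(272,340,2)]
P=np.array([onplane(d,u,v,151)[:2]-eef for u,v in pts]); L=np.array([P@ex,P@ey]).T
f=cv2.fitLine(L.astype(np.float32),cv2.DIST_HUBER,0,.01,.01).ravel(); print('top',np.degrees(np.arctan(f[0]/f[1])),f[2:],np.round(pts[::5],1).tolist())
# left/right at rows of top face
for v in (206,212,218):
    r=V[v,255:275]; l=255+sub(np.abs(np.diff(r))); rr=V[v,345:375-1]; q=345+sub(np.abs(np.diff(rr)))
    print(v,l,q,[ (onplane(d,u,v,151)[:2]-eef)@ey for u in(l,q)])
E
```

```text
bottom 0.9668518 [29.601997  9.422104] [[286.0, 179.4], [296.0, 179.5], [306.0, 179.7], [316.0, 180.0], [326.0, 179.9]]
top 0.5954807 [29.87892 10.98148] [[272.0, 203.7], [282.0, 203.2], [292.0, 203.3], [302.0, 210.5], [312.0, 202.5], [322.0, 203.6], [332.0, 203.7]]
206 268.5111 370.13382 [np.float64(28.702753719829808), np.float64(-25.936244818697137)]
212 268.0227 372.5 [np.float64(29.15418403905096), np.float64(-27.38556005670008)]
218 268.33392 371.4586 [np.float64(29.175723382533228), np.float64(-26.998768344042013)]
```

>>> move_arm --targets "-1 0.42 -2.53 0 0 0 0;-1 0.42 -2.53 0 0 0 0;-1 0.42 -2.53 0 0 0 0;-1 0.42 -2.53 0 0 0 0;-1 0.42 -2.53 0 0 0 0"

```text
clock: 3.83
eef_pos: [496.8, 10.6, 152.2]
tool_rot: [3.14, 0.004, -0.286]
force: [-0.3, -0.4, -5.5]
width: 53.1
gripper_force: 66.9
```

>>> move_arm --targets "-1 0.42 -2.53 0 0 0 0;-1 0.42 -2.53 0 0 0 0;-1 0.42 -2.53 0 0 0 0;-1 0.42 -2.53 0 0 0 0;-1 0.42 -2.53 0 0 0 0"

```text
clock: 4.25
eef_pos: [552.5, 125.8, 151.7]
tool_rot: [3.139, 0.004, -0.286]
force: [1.0, -0.4, -4.2]
width: 52.9
gripper_force: 66.9
```

>>> move_arm --targets "-1 0 0 0 0 0 -4;-1 0 0 0 0 0 -4;-1 0 0 0 0 0 0;-1 0 0 0 0 0 0"

```text
clock: 4.58
eef_pos: [552.5, 124.3, 152.3]
tool_rot: [3.14, 0.004, -0.149]
force: [-0.3, 0.1, -4.3]
width: 53.3
gripper_force: 67.0
```

```bash
python3 - <<'E'
from h import *
w=snap('wrist','w3'); s=read_state(); print(s['eef_pos'],s['tool_rot'],s['force'],s['torque'],s['width'],s['qpos'][6])
c=w['color'];h=cv2.cvtColor(c,cv2.COLOR_RGB2HSV).astype(int); m=(h[...,1]<50)&(h[...,2]>130)
n,l,st,ce=cv2.connectedComponentsWithStats(m.astype(np.uint8))
for i in range(1,n):
    if 20<st[i,4]<400:
        p=onplane(w,*ce[i],36)[:2]
        if abs(p[0]-556)<90 and abs(p[1]-125)<90: print(np.round(ce[i]),st[i,4],np.round(p,1))
E
```

```text
[552.83808876 124.20901291 152.74806445] [ 3.14031321e+00  2.86340457e-03 -1.49106250e-01] [ 0.44537363 -0.32078754 -4.72772999] [ 0.02495924  0.00676923 -0.02615196] 53.124691729020654 -1.8873900316552468
[258. 137.] 154 [616.1 170.7]
[382. 136.] 153 [600.  64.]
[375. 245.] 27 [496.8  78.8]
```

View pics/w3.png

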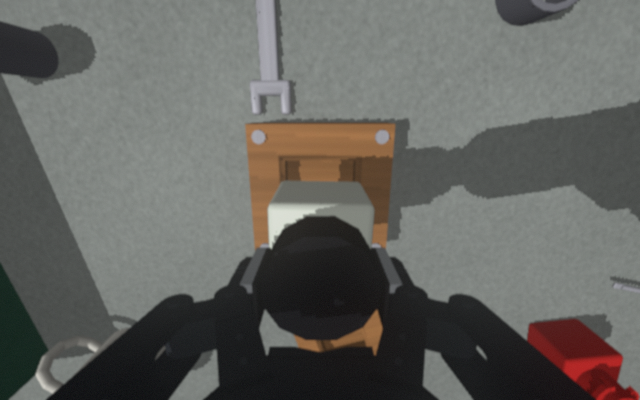

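The wrist view shows the jar over the block, square to the pocket, with the far screws at (258,137) and (382,136). I correct by about 2.5 mm and lower.

>>> move_arm --targets "-1 0.25 -0.12 0 0 0 0;-1 0 0 1.5 0 0 0;-1 0 0 1.5 0 0 0;-1 0 0 1 0 0 0;-1 0 0 0 0 0 0"

```text
clock: 5.05
eef_pos: [554.9, 125.2, 112.1]
tool_rot: [3.14, 0.004, -0.148]
force: [-0.7, -0.1, -4.1]
width: 53.1
gripper_force: 66.8
```

>>> move_arm --targets "-1 0 0 0.7 0 0 0;-1 0 0 0.5 0 0 0;-1 0 0 0.5 0 0 0;-1 0 0 0.4 0 0 0"

```text
clock: 5.38
eef_pos: [556.8, 125.7, 93.1]
tool_rot: [-3.141, -0.0, -0.147]
force: [0.1, -0.6, -4.5]
width: 52.8
gripper_force: 67.1
```

>>> move_arm --targets "-1 0 0 0.4 0 0 0;-1 0 0 0.4 0 0 0;-1 0 0 0.3 0 0 0;-1 0 0 0 0 0 0"

```text
clock: 5.72
eef_pos: [556.2, 125.6, 81.7]
tool_rot: [3.141, 0.001, -0.147]
force: [-0.8, 0.3, -5.3]
width: 53.1
gripper_force: 67.1
```

>>> move_arm --targets "-1 0 0 0.2 0 0 0;-1 0 0 0.2 0 0 0;-1 0 0 0.1 0 0 0;-1 0 0 0 0 0 0"

```text
clock: 6.05
eef_pos: [557.1, 125.9, 77.7]
tool_rot: [-3.141, -0.001, -0.147]
force: [0.4, 0.1, 0.5]
width: 53.2
gripper_force: 67.6
```

>>> move_arm --targets "-1 0 0 0.1 0 0 0;-1 0 0 0 0 0 0;-1 0 0 0 0 0 0;-1 0 0 0 0 0 0"

```text
clock: 6.38
eef_pos: [557.2, 125.9, 77.5]
tool_rot: [-3.141, -0.001, -0.147]
force: [-0.7, 0.7, 5.7]
width: 53.0
gripper_force: 68.3
```

```bash
python3 - <<'E'
from h import *
d=snap('side','s2'); s=read_state(); print(s['eef_pos'],s['tool_rot'],s['force'],s['torque'],s['qpos'][6])
cv2.imwrite('pics/c3.png',cv2.resize(d['color'][130:260,190:370],(720,520),interpolation=cv2.INTER_CUBIC)[:,:,::-1])
E
```

```text
[557.21157642 125.91492738  77.51229568] [-3.14081337e+00 -1.43084759e-03 -1.46517477e-01] [-2.43466511  0.4085199   5.42429924] [-0.00627615  0.32438849  0.01672954] -1.8710143885579682
```

View pics/c3.png

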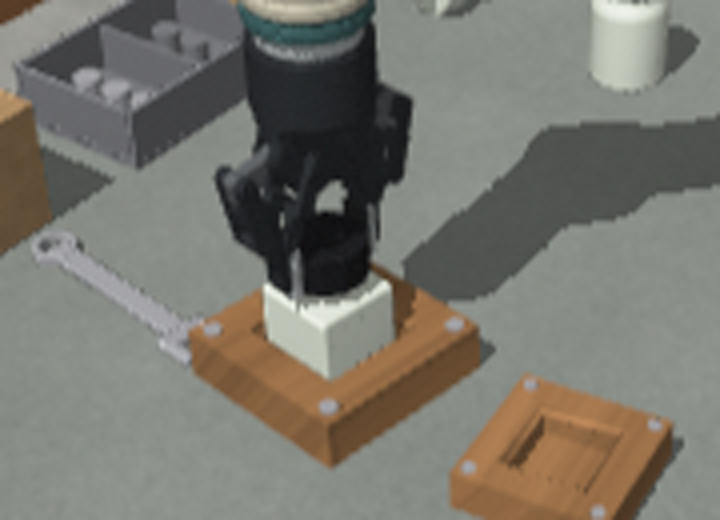

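The side view shows the jar seated in the middle block, with its underside at 12 mm by TCP height and a 5 N push. Now I unscrew it anticlockwise, which is negative about tool z.

>>> move_arm --targets "-1 0 0 0 0 0 -6;-1 0 0 0 0 0 -6;-1 0 0 0 0 0 -6;-1 0 0 0 0 0 -6;-1 0 0 0 0 0 -6"

```text
clock: 6.85
eef_pos: [557.6, 125.8, 77.5]
tool_rot: [3.141, -0.002, 0.381]
force: [0.1, -0.2, 4.0]
width: 53.0
gripper_force: 68.0
```

>>> move_arm --targets "-1 0 0 0 0 0 -6;-1 0 0 0 0 0 -6;-1 0 0 0 0 0 -6;-1 0 0 0 0 0 -6;-1 0 0 0 0 0 -6"

```text
clock: 7.27
eef_pos: [557.7, 125.9, 77.5]
tool_rot: [3.14, -0.002, 0.904]
force: [-1.0, 0.4, 3.3]
width: 53.2
gripper_force: 68.0
```

```bash
python3 - <<'E'
from h import *
s=read_state(); print(s['eef_pos'],s['tool_rot'],s['force'],s['torque'],s['qpos'][6],s['width'])
w=snap('wrist','w4');cv2.imwrite('pics/c4.png',w['color'][:,:,::-1])
E
```

```text
[557.68804062 125.90653576  77.52840767] [ 3.14008627e+00 -2.08347810e-03  9.04258083e-01] [-1.02823954  0.41821163  3.33781227] [ 0.04608279  0.23317032 -0.30540706] -1.1541683834253156 53.15391839605794
```

View pics/c4.png

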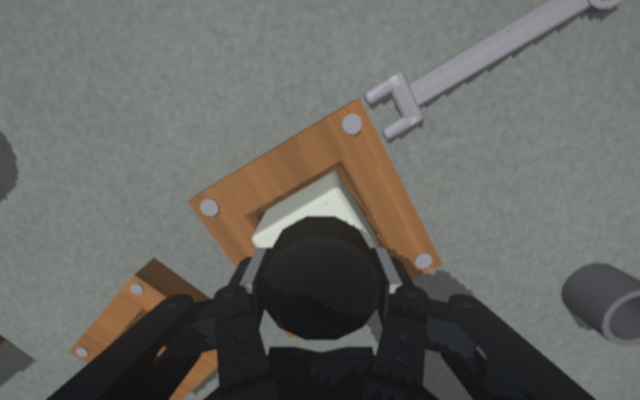

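The cap is gripped well at (320,280) and turned 60°. The jar has come up against the pocket walls, up to 5° round. I turn 19° more.

>>> move_arm --targets "-1 0 0 0 0 0 -5;-1 0 0 0 0 0 -5;-1 0 0 0 0 0 -5;-1 0 0 0 0 0 -4;-1 0 0 0 0 0 0"

```text
clock: 7.73
eef_pos: [557.4, 125.9, 77.5]
tool_rot: [3.14, -0.001, 1.234]
force: [-1.2, 0.2, 5.9]
width: 52.8
gripper_force: 68.2
```

```bash
python3 - <<'E'
from h import *
s=read_state(); print(s['eef_pos'],s['tool_rot'],s['force'],s['torque'],s['width'])
w=pickle.load(open('pics/w4.pkl','rb'))
def yaw(a,b,z):
    v=onplane(w,*b,z)-onplane(w,*a,z); return (np.degrees(np.arctan2(v[1],v[0]))+45)%90-45
L=cv2.createLineSegmentDetector().detect(cv2.cvtColor(w['color'],cv2.COLOR_RGB2GRAY))[0][:,0]
for x1,y1,x2,y2 in L:
    if np.hypot(x1-x2,y1-y2)>25 and 185<min(x1,x2) and max(x1,x2)<445 and 95<min(y1,y2) and max(y1,y2)<265: print(np.round([x1,y1,x2,y2]),yaw((x1,y1),(x2,y2),36),yaw((x1,y1),(x2,y2),72))
E
```

```text
[557.4453321  125.89559653  77.53197417] [ 3.14006152e+00 -1.38594837e-03  1.23365403e+00] [-1.16208546  0.18323209  5.90565598] [ 0.00931766  0.2976529  -0.09776242] 52.8446809421888
[326. 214. 350. 223.] 30.21462465760149 30.214624657601433
[283. 228. 307. 215.] -8.295095474819448 -8.295095474819448
[267. 208. 251. 239.] 22.727671133043856 22.727671133043742
[387. 138. 422. 119.] -9.786468918920278 -9.786468918920264
[368. 231. 348. 205.] -1.7258587981199867 -1.7258587981201288
[349. 205. 337. 183.] -9.896836149353646 -9.89683614935359
[334. 170. 268. 208.] -7.644814045395037 -7.644814045395037
[333. 188. 255. 234.] -6.570541379898458 -6.570541379898486
[246. 214. 340. 160.] -7.993985586147822 -7.993985586147815
[194. 194. 355.  97.] -8.35777203783784 -8.357772037837847
[341. 160. 371. 213.] -8.044399447617735 -8.044399447617621
[416. 211. 442. 263.] -8.492616464999642 -8.49261646499967
```

The jar turned only about 2°, so the cap is about 77° round it with no stop torque. I lift slowly and watch the force.

>>> move_arm --targets "-1 0 0 -0.2 0 0 0;-1 0 0 -0.2 0 0 0;-1 0 0 -0.2 0 0 0;-1 0 0 0 0 0 0"

```text
clock: 8.07
eef_pos: [557.0, 125.6, 82.8]
tool_rot: [3.141, -0.0, 1.232]
force: [0.6, 0.0, -0.7]
width: 53.0
gripper_force: 67.4
```

>>> move_arm --targets "-1 0 0 -0.6 0 0 0;-1 0 0 -0.8 0 0 0;-1 0 0 -0.8 0 0 0;-1 0 0 -0.8 0 0 0;-1 0 0 -0.7 0 0 0"

```text
clock: 8.48
eef_pos: [557.0, 125.8, 120.6]
tool_rot: [3.141, -0.001, 1.232]
force: [0.4, -0.0, -0.5]
width: 53.2
gripper_force: 67.4
```

>>> move_arm --targets "-1 0 0 0 0 0 0;-1 0 0 0 0 0 0;-1 0 0 0 0 0 0;-1 0 0 0 0 0 0"

```text
clock: 8.82
eef_pos: [556.3, 125.6, 119.0]
tool_rot: [-3.141, 0.0, 1.232]
force: [-0.0, 0.6, -0.4]
width: 52.9
gripper_force: 67.4
```

```bash
python3 - <<'E'
from h import *
d=snap('side','s5'); s=read_state(); print(s['eef_pos'],s['tool_rot'],s['force'],s['torque'],s['width'],abs(s['qd']).max())
cv2.imwrite('pics/c5.png',cv2.resize(d['color'][130:260,190:370],(720,520),interpolation=cv2.INTER_CUBIC)[:,:,::-1])
E
```

```text
[556.28024056 125.55426147 118.87752913] [-3.14085353e+00  5.77145681e-04  1.23226652e+00] [ 0.02048568 -0.0090253  -0.64782068] [0.00395248 0.01110525 0.0475976 ] 52.74393961563655 0.0027535634841523446
```

View pics/c5.png

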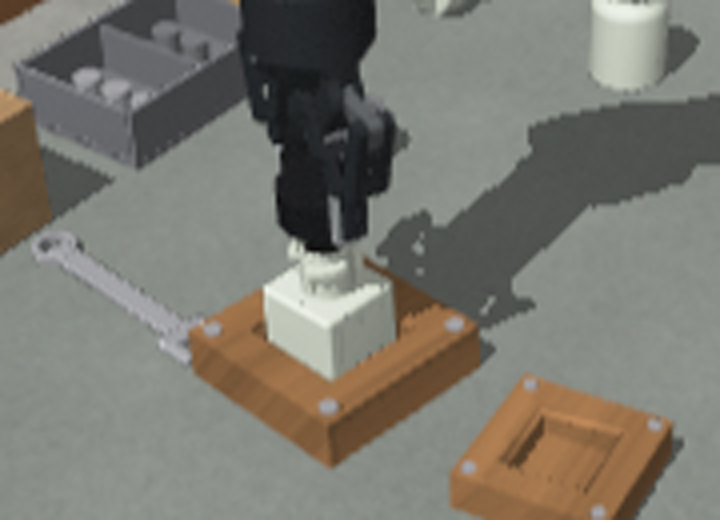

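The cap is clear above the bare neck at (325,265), held level about 18 mm over the mouth. The jar is still seated and the arm is still, so I'm handing in.

```bash
python3 -c "
from h import *
print(order.finish_job())"
```

```text
the job is handed in; nothing more can be done
None
```

The job is handed in, but no verdict came back: at hand-in the jar was seated in the middle block, and its cap, unscrewed about 77°, was held level roughly 18 mm above the mouth, at about 9 s of the 45 s allowed.

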